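Prop a sprung bin lid open with a ramp and fetch the gearmotor

TASK

The clear parts bin's sprung lid will not stay open by itself: work the plywood ramp, low nose first, under the lift bar with a roller that sticks out at either side of the lid, until the ramp alone holds the lid wide open. Then take the gearmotor out of the bin and set it down in the middle of the open grey tray, lowering it right to the floor before letting go. Leave the lid propped, the battery box in the bin, and the mug, bottle, can and model rover where they stand.

Things in the scene. Friction and masses are not known exactly. Their poses are not given: they have to be found in the camera images.
- bin: Clear open-topped plastic bin, fixed, 210 (x) x 220 (y) x 80 mm high, walls 4 mm, a cork liner inside: its floor is 20 mm above the desk. Origin: centre of its underside, on the desk. Its +x points from its front edge to the back edge, where the lid is hinged. Stands straight ahead of the robot, turned by up to 0.15 rad.
- lid (a joint): The bin's clear lid, 218 x 224 x 4 mm, hinged on the bin's back edge (bin x +105 mm, height 83 mm, hinge line along bin y). 0 = shut, grows as it swings up, 1.5 rad = stop. A light spring (0.06 N m shut, 0.13 wide open) and its weight (0.15 kg) always shut it. Raising it by a lift bar takes about 4 N. Propped with a roller on the ramp's flat top it reads about 1.4.
- bar_left (a point): Left lift bar: a steel bar on the lid, sticking out along bin +y, free beneath; on it turns a grey roller, 18 mm thick, 172 to 237 mm from the bin's middle plane. This point: on the roller's axis, 205 mm from that plane, 60 mm from the hinge line. Lid shut: bin x +47 mm, height 67.5 mm; propped: about x +80, height 137.5.
- bar_right (a point): The right lift bar, the same mirrored to the bin's -y side. Either bar will do.
- hinge_mid (a point): Middle of the lid's hinge line: bin x = +105 mm, y = 0, height 83 mm.
- ramp: Loose plywood ramp, 200 long (x), 45 wide (y), 128.5 mm high, 0.4 to 0.65 kg, standing left or right of the bin. Origin: centre of underside. +x: the low nose, top 43 mm high at x +100; slope rises at 34 degrees to x -26, height 128.5; flat top from x -26 to -100. A solid tail block (x -100 to -76, foot to top) can be gripped across the 45 mm width or pushed.
- motor: Loose gearmotor lying in the bin beside the battery box, 112 mm long (x), 0.11 to 0.23 kg: grey gearbox block 66 long, 40 wide, 48 mm high (x -56 to +10), then a round steel can, 30 mm thick (x +10 to +56, axis 24 mm high). Origin: centre of underside. Long axis roughly along bin x.
- battery: Loose black battery box, 105 x 44 x 34 mm (x, y, z), lying in the bin beside the gearmotor; stays in the bin. Origin: centre of its underside.
- tray: Open grey organiser tray, fixed, 190 mm (x) x 130 mm (y), walls 26 mm high and 4 mm thick, floor 4 mm. Origin: centre of its underside, on the desk. A small carrying handle on its -y side.
- mug: White mug, 72 mm across, 85 mm high, handle at its +y, between the robot and the bin; leave alone. Origin: centre of its underside.
- bottle: White plastic bottle, 64 mm across, 150 mm high; leave alone. Origin: centre of its underside.
- can: Can with a paper label, 68 mm across, 100 mm high; leave alone. Origin: centre of its underside.
- rover: Model rover on four black wheels, about 108 mm (x) x 108 mm (y) x 72 mm high, behind the bin; leave alone. Origin: under its centre, on the desk.
Things that resemble listed ones, but are neither listed nor needed, are in the scene too. There is more than one size of the ramp; the job needs the larger. Of the things like the tray, leave any that is orange; of the rest the larger one is meant.

How it is judged:
On the way, in this order (a step that is already met when the one before it is completed fails the run):
1. the ramp alone holds the lid wide open (value of joint lid above 1.2 rad and contact force between ramp and bin above 0.3 N and contact force between each of the fingers, the arm and ramp below 0.3 N and contact force between each of the fingers, the arm and bin below 0.3 N), for 0.3 s.
2. the gearmotor is lifted out of the bin (z of motor in the frame of bin above 0.085 m), for 0.1 s.
3. the gearmotor is lowered into the tray while still held (x of motor in the frame of tray between -0.05 and 0.05 m and y of motor in the frame of tray between -0.05 and 0.05 m and z of motor in the frame of tray below 0.02 m and contact force between the fingers and motor above 0.5 N), for 0.05 s.
At the end, for the whole second after the job is handed in: Gearmotor at rest in the tray (origin within 50 mm of its middle along both tray axes, under 25 mm above its underside), lid beyond 1.2 rad resting on the ramp, battery box in the bin; mug, bottle, can and rover within 30 mm of their starts (x of motor in the frame of tray between -0.05 and 0.05 m and y of motor in the frame of tray between -0.05 and 0.05 m and z of motor in the frame of tray below 0.025 m and linear speed of each of motor, ramp below 0.03 m/s and value of joint lid above 1.2 rad and contact force between ramp and bin above 0.3 N and x of battery in the frame of bin between -0.1 and 0.1 m and y of battery in the frame of bin between -0.105 and 0.105 m and z of battery in the frame of bin below 0.06 m and distance of each of mug, bottle, can, rover from where it was at the start of the episode below 0.03 m); the robot touches nothing.
It fails at once if the mug is shoved or knocked over (distance of mug from where it was at the start of the episode above 0.03 m or angle between mug's own z axis and vertical above 0.5 rad).
It fails at once if the bottle is shoved or knocked over (distance of bottle from where it was at the start of the episode above 0.03 m or angle between bottle's own z axis and vertical above 0.5 rad).
It fails at once if the can is shoved or knocked over (distance of can from where it was at the start of the episode above 0.03 m or angle between can's own z axis and vertical above 0.5 rad).
It fails at once if the rover is shoved or knocked over (distance of rover from where it was at the start of the episode above 0.03 m or angle between rover's own z axis and vertical above 0.5 rad).
It fails at once if the battery box is taken out of the bin (z of battery in the frame of bin above 0.085 m).
It also fails if it takes over 64 s, if anything falls off the work surface, if the arm or the gripper's body presses on something with over 40 N, if the wrist force passes 120 N, or if a joint passes its speed limit or range.

ROBOT

A 6-joint arm with a two-finger parallel gripper is mounted at the origin on the work surface. World frame = base frame: x ahead of the robot, y to its left, z up, the work surface at z = 0. Lengths are in m, angles in rad, forces in N, time in s.
With the tool pointing down it reaches from about 0.375 to 0.9 m from the base axis. Payload 3.1 kg.
Tool frame: the origin (TCP) lies at the very end of the fingers, on their centre line; the grasp point (between the pads) lies 19 mm behind it (manip.pinch_z is the distance from the TCP to the grasp point, in m); z points along the fingers, y is the direction in which the jaws open and shut (so a half turn about z gives the same grasp; the last joint's range is limited). The gripper opens to 85 mm and grips with 20 to 120 N. Pads are 22 mm wide; open, the fingers measure 114 mm over their backs; the gripper's body (76 mm by 85 mm) begins 54 mm behind the grasp point. The pads swing forward as they close: fully open they stand 13 mm farther back than shut.
Start: joints at [1.135, 0.527, 1.433, -0, 1.181, -0.178], TCP at [0.159, 0.604, 0.231] pointing down, gripper open.
Joint ranges: [-3.08, 3.08], [-0.75, 2.2], [0.22, 2.44], [-1.43, 4.57], [0, 2.65], [-2.85, 2.85]. Speed limits (rad/s): [2.79, 2.79, 3.14, 3.14, 3.14, 3.14].

INTERFACE

Orientations are given as a unit quaternion [x, y, z, w].
In Python, from station import manip gives the robot as it stands.
- The arm moves only by the tool drive_tool, never from a script. Its argument "increments" is a list of rows, each a list of 7 numbers: the closure in counts, from 0 (fully open) to 255 (shut), then the shift along the tool's x, y, z in cm, then the turn, a rotation vector about the tool's x, y, z in rad. A call has 1 to 20 rows; each row is the pose to reach, as a shift and turn from the pose commanded when the call began, along the tool's axes at that moment; what a row does not reach only later rows make up. A row lasts 1/10 s, in which the tool goes at most 50 mm and 8.59 degrees, less where a joint would pass 70% of its speed; a pose out of reach is approached as far as the arm can. A call with a gripper value outside its range is refused whole. The fingers move at their own pace and stop on an object; "force" is the grip in N (left out, the last holds). Time passes only in rows, so rows that repeat a pose let the fingers close. It gives the time, the measured TCP pose, the force and the opening at its end, in the units of the state.
- manip.sense(): the state, without advancing time (a new reading comes with each control period).
- manip.snapshot(name): name is "side" or "top"; returns the picture (480x640x3 uint8, red, green, blue); there is no depth.
- manip.camera_model(name): a dict with "mtx" (3x3 intrinsics, pixels), "cam_to_world" (4x4, takes a point from camera to world coordinates). Camera axes: x right, y down, z forward; pixel columns grow to the right and rows downward; lengths in m; the calibration is good to about 2 mm. A picture is of the moment at which its call begins. camera_model takes no time and is no camera call.
- manip.sign_off(): hands the job in, once; it reports no verdict.
The state is a dict: "t": time; "q": joint angles; "qd": joint speeds; "tau": joint torques, N m; "tcp_pos": TCP position; "tool_rot": TCP orientation; "force": force on the tool from outside, world axes, zero at the start; "ft_torque": the same for the moment, N m; "finger_gap": opening from 0.0 (shut) to 1.0 (fully open).
Only numpy, scipy, OpenCV 4.12 (cv2) and the standard library are available. Lean on these libraries where they do the work, as an engineer would, in place of code of your own. Each camera call takes 0.05 s, during which the arm holds its last target. There are 200 camera calls.

## Working session

There is one attempt and no reset: what is moved stays moved. The work goes in short steps, Python scripts to look and compute and a tool call to move; the robot and the scene stay as the last step left them, time stands still between calls to the robot, and variables do not carry over. Pictures are saved under pics/ and viewed, about 8 in all and at most 12, crops included, and the job is handed in when it is done.

Besides the shell and the picture viewer there is one more tool, called after "Emit:" by a JSON object that holds its "api" and its "payload", one argument or row to a line. drive_tool: Moves the arm, as the interface text tells. Its arguments: {"type":"object","properties":{"increments":{"type":"array","items":{"type":"array","items":{"type":"number"}}},"force":{"type":"number"}},"required":["increments"]}

```bash
mkdir -p pics; ls; python3 - <<'E'
from station import manip
import cv2
for n in("top","side"):
    im=manip.snapshot(n); cv2.imwrite(f"pics/{n}0.png",im[:,:,::-1])
    c=manip.camera_model(n); print(n,c["mtx"].round(1).tolist(),c["cam_to_world"].round(3).tolist())
s=manip.sense(); print(s["t"],s["tcp_pos"],s["tool_rot"],s["force"],manip.pinch_z)
E
```

```text
pics
top [[438.0, 0.0, 311.4], [0.0, 438.0, 249.0], [0.0, 0.0, 1.0]] [[-0.014, -0.998, 0.061, 0.401], [-1.0, 0.014, 0.002, 0.066], [-0.003, -0.061, -0.998, 1.335], [0.0, 0.0, 0.0, 1.0]]
side [[468.7, 0.0, 313.1], [0.0, 468.7, 245.1], [0.0, 0.0, 1.0]] [[0.954, -0.175, 0.242, 0.208], [-0.299, -0.595, 0.746, -0.83], [0.014, -0.785, -0.62, 0.834], [0.0, 0.0, 0.0, 1.0]]
0.1 [0.15842384 0.60388997 0.23039828] [ 1.28063860e-01  9.91765389e-01 -9.82273668e-04 -3.10425200e-04] [-0.35077367  0.30038706 -0.09143506] 0.0187
```

View pics/top0.png

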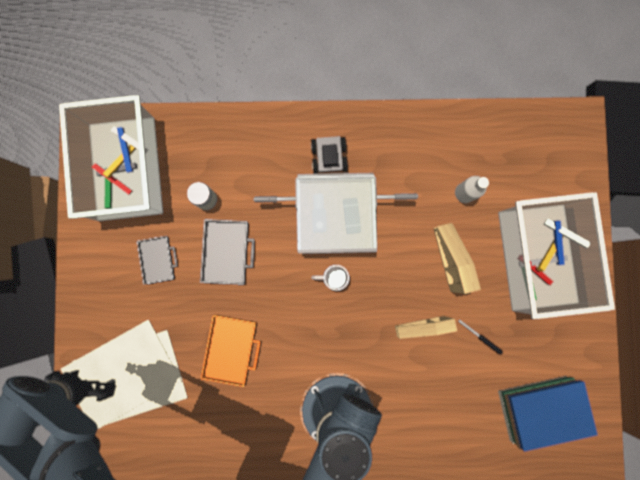

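View pics/side0.png

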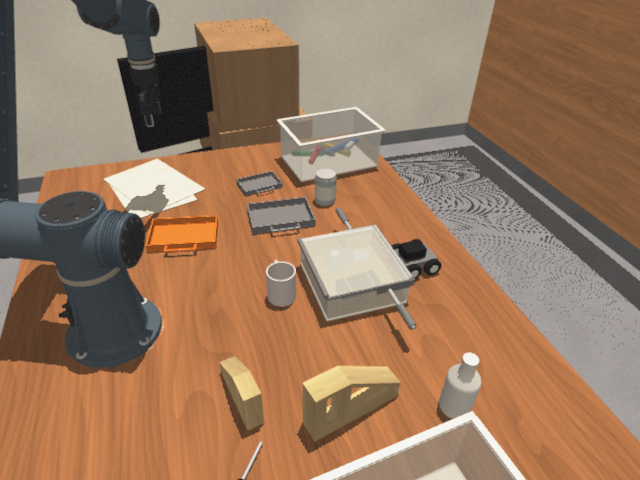

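The top view (up = +x, right = -y) shows the bin and lid at about (337,213), the right roller at about (400,197) and the large ramp at about (458,258). The ramp's nose points up and slightly left. The tray is at about (226,252), the mug at (336,278), the bottle at (472,188), the can at (201,195) and the rover at (330,155). The side view agrees: the tall tail is towards the robot and the nose points to +x.

```bash
cat > h.py <<'E'
import numpy as np, cv2
from station import manip
from scipy.spatial.transform import Rotation as R
def ray(n,uv,z):
    c=manip.camera_model(n);T=c["cam_to_world"]
    d=T[:3,:3]@np.linalg.solve(c["mtx"],[uv[0],uv[1],1]);o=T[:3,3]
    return o+d*(z-o[2])/d[2]
def proj(n,p):
    c=manip.camera_model(n);q=np.linalg.inv(c["cam_to_world"])@np.r_[p,1];w=c["mtx"]@q[:3];return w[:2]/w[2]
def crop(im,x0,y0,x1,y1,s,name):
    o=cv2.resize(im[y0:y1,x0:x1,::-1],None,fx=s,fy=s,interpolation=cv2.INTER_CUBIC);cv2.imwrite(f"pics/{name}.png",o)
E
python3 - <<'E'
import cv2
from h import *
im=cv2.imread("pics/top0.png")[:,:,::-1]
crop(im,290,160,490,310,3.9,"c1")
for uv in [(204,220),(248,220),(247,285),(201,284)]: print(ray("top",uv,0.026).round(3))
E
```

```text
[0.574 0.391 0.026]
[0.572 0.258 0.026]
[0.377 0.263 0.026]
[0.382 0.4   0.026]
```

View pics/c1.png

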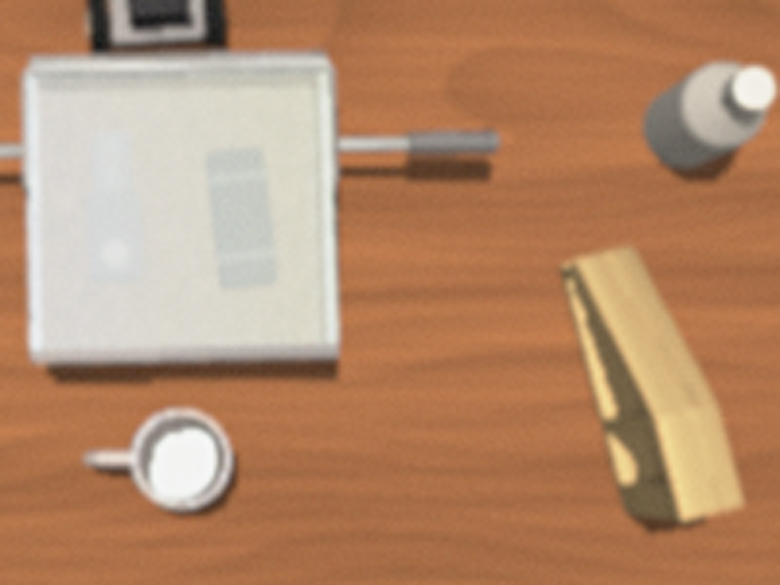

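The crop shows the nose's top edge at (573,262)-(632,247) and the tail's top edge at (678,523)-(745,505). The right roller spans (408,143)-(498,141). The lid corners are at (25,58), (335,55), (340,358) and (30,360). The motor is the pale shape on the left and the battery the grey one on the right.

```bash
python3 - <<'E'
from h import *
f=lambda u,v,z: ray("top",(290+(u+.5)/3.9-.5,160+(v+.5)/3.9-.5),z)
L=[f(*p,.087) for p in [(25,58),(335,55),(340,358),(30,360)]]
print("lid",np.round(L,3).tolist())
a,b=f(408,143,.0675),f(498,141,.0675);print("roller",a.round(3),b.round(3))
l=ray("top",(255,199.5),.0675);print("leftend",l.round(3)); d=l-b;print("yaw bar",np.arctan2(-d[0],d[1]),np.linalg.norm(d),"mid",((l+b)/2).round(3))
yb=np.arctan2(*(L[1]-L[2])[[1,0]]);print("yaw lid", yb,np.arctan2(*(L[0]-L[3])[[1,0]]),np.arctan2(-(L[0]-L[1])[0],(L[0]-L[1])[1]),np.arctan2(-(L[3]-L[2])[0],(L[3]-L[2])[1]))
n=(f(573,262,.043)+f(632,247,.043))/2;t=(f(678,523,.1285)+f(745,505,.1285))/2
d=n-t;print("nose",n.round(3),"tail",t.round(3),"len",np.linalg.norm(d[:2]),"yaw",np.arctan2(d[1],d[0]),"org",((n+t)/2).round(3))
s=manip.sense();print(R.from_quat(s["tool_rot"]).as_matrix().round(3).tolist())
E
```

```text
lid [[0.694, 0.11, 0.087], [0.693, -0.119, 0.087], [0.469, -0.118, 0.087], [0.47, 0.109, 0.087]]
roller [ 0.63  -0.175  0.068] [ 0.631 -0.242  0.068]
leftend [0.627 0.232 0.068]
yaw bar 0.008331950872710688 0.4740759326241612 mid [ 0.629 -0.005  0.068]
yaw lid -0.006968376661296456 0.004240951194630632 -0.005139774234324369 -0.007959388233129795
nose [ 0.547 -0.325  0.043] tail [ 0.353 -0.37   0.129] len 0.19906589945771433 yaw 0.22585023089741357 org [ 0.45  -0.348  0.086]
[[-0.967, 0.254, -0.001], [0.254, 0.967, -0.002], [0.0, -0.002, -1.0]]
```

```bash
cat >> h.py <<'E'
def rel(*wps):
    "wps: (x,y,z,dyaw world) -> shift cm in tool axes, tool turn z"
    s=manip.sense();M=R.from_quat(s["tool_rot"]).as_matrix();p=s["tcp_pos"]
    print("t",s["t"],"p",p.round(4),"yaw_y",np.arctan2(-M[0,1],M[1,1]).round(3),"F",s["force"].round(1),"gap",round(s["finger_gap"],3))
    for w in wps: print(w,((np.array(w[:3])-p)@M*100).round(2).tolist(),round(-w[3],3))
E
python3 -c "
from h import *
rel((.42,.3,.25,-.9),(.47,0,.25,-1.8),(.364,-.368,.2,-2.66))"
```

```text
t 0.1 p [0.1584 0.6039 0.2304] yaw_y -0.257 F [-0.4  0.3 -0.1] gap 0.997
(0.42, 0.3, 0.25, -0.9) [-33.02, -22.75, -1.93] 0.9
(0.47, 0, 0.25, -1.8) [-45.47, -50.5, -1.87] 1.8
(0.364, -0.368, 0.2, -2.66) [-44.57, -88.77, 3.2] 2.66
```

Emit:
{"api": "drive_tool", "payload": {
  "increments": [
    [0,-33,-22.8,-2,0,0,0.9],
    [0,-33,-22.8,-2,0,0,0.9],
    [0,-33,-22.8,-2,0,0,0.9],
    [0,-33,-22.8,-2,0,0,0.9],
    [0,-33,-22.8,-2,0,0,0.9],
    [0,-33,-22.8,-2,0,0,0.9],
    [0,-33,-22.8,-2,0,0,0.9],
    [0,-45.5,-50.5,-2,0,0,1.8],
    [0,-45.5,-50.5,-2,0,0,1.8],
    [0,-45.5,-50.5,-2,0,0,1.8],
    [0,-45.5,-50.5,-2,0,0,1.8],
    [0,-45.5,-50.5,-2,0,0,1.8],
    [0,-45.5,-50.5,-2,0,0,1.8],
    [0,-44.6,-88.8,3.2,0,0,2.66],
    [0,-44.6,-88.8,3.2,0,0,2.66],
    [0,-44.6,-88.8,3.2,0,0,2.66],
    [0,-44.6,-88.8,3.2,0,0,2.66],
    [0,-44.6,-88.8,3.2,0,0,2.66],
    [0,-44.6,-88.8,3.2,0,0,2.66],
    [0,-44.6,-88.8,3.2,0,0,2.66]
  ]
}}

```text
t: 2.1
tcp_pos: [0.3809, -0.2925, 0.2084]
tool_rot: [0.994, 0.111, -0.0, -0.0]
force: [1.2, -0.5, 1.1]
finger_gap: 0.999
```

```bash
python3 -c "
from h import *
M=R.from_quat(manip.sense()['tool_rot']).as_matrix(); y=np.arctan2(-M[0,1],M[1,1])
d=(.226-y+np.pi/2)%np.pi-np.pi/2
rel((.364,-.368,.2,d),(.364,-.368,.095,d))"
```

```text
t 2.1 p [ 0.3809 -0.2925  0.2084] yaw_y -2.919 F [ 1.2 -0.5  1.1] gap 0.999
(0.364, -0.368, 0.2, np.float64(0.0035971171986748374)) [-3.32, 6.99, 0.84] -0.004
(0.364, -0.368, 0.095, np.float64(0.0035971171986748374)) [-3.32, 6.99, 11.34] -0.004
```

Emit:
{"api": "drive_tool", "payload": {
  "increments": [
    [0,0,0,0,0,0,0],
    [0,0,0,0,0,0,0]
  ]
}}

```text
t: 2.3
tcp_pos: [0.3812, -0.2915, 0.2083]
tool_rot: [0.994, 0.111, -0.0, -0.001]
force: [-0.3, 0.4, -0.5]
finger_gap: 1.001
```

```bash
python3 -c "
from h import *
im=manip.snapshot('top');crop(im,360,180,520,300,5,'c2')
rel((.364,-.368,.2,0),(.364,-.368,.095,0))"
```

```text
t 2.35 p [ 0.3814 -0.2901  0.2084] yaw_y -2.918 F [-0.2  0.3  0. ] gap 0.997
(0.364, -0.368, 0.2, 0) [-3.42, 7.21, 0.83] 0
(0.364, -0.368, 0.095, 0) [-3.41, 7.23, 11.33] 0
```

View pics/c2.png

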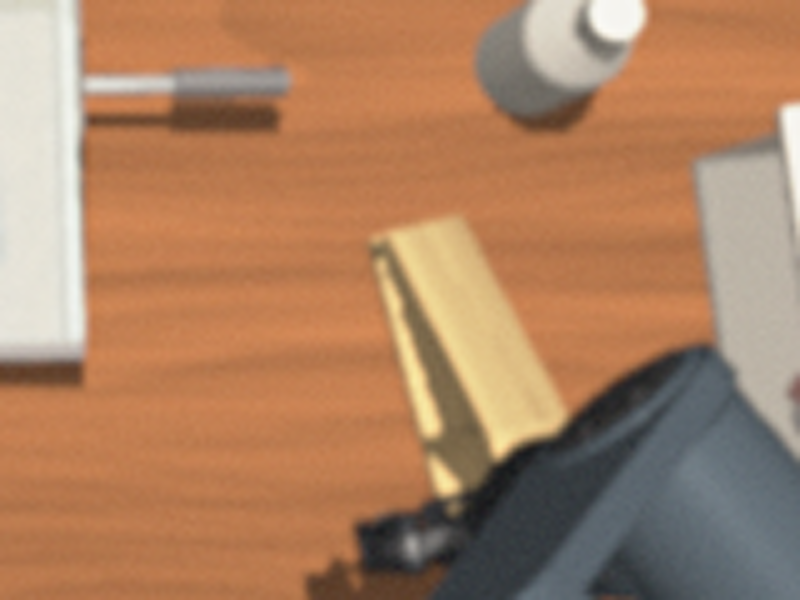

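The ramp hasn't moved: the nose edge is at (375,240)-(462,218) in the crop, and the arm is just short of the tail. Next I go above the tail, descend and close.

Emit:
{"api": "drive_tool", "payload": {
  "increments": [
    [0,-3.4,7.2,0.8,0,0,0],
    [0,-3.4,7.2,0.8,0,0,0],
    [0,-3.4,7.2,5,0,0,0],
    [0,-3.4,7.2,9,0,0,0],
    [0,-3.4,7.2,11.3,0,0,0],
    [0,-3.4,7.2,11.3,0,0,0],
    [255,-3.4,7.2,11.3,0,0,0],
    [255,-3.4,7.2,11.3,0,0,0],
    [255,-3.4,7.2,11.3,0,0,0],
    [255,-3.4,7.2,11.3,0,0,0],
    [255,-3.4,7.2,11.3,0,0,0],
    [255,-3.4,7.2,11.3,0,0,0],
    [255,-3.4,7.2,11.3,0,0,0],
    [255,-3.4,7.2,11.3,0,0,0]
  ],
  "force": 60
}}

```text
t: 3.75
tcp_pos: [0.3657, -0.369, 0.0978]
tool_rot: [0.994, 0.112, 0.001, 0.001]
force: [0.8, 2.7, 6.2]
finger_gap: 0.521
```

```bash
python3 -c "
from h import *
rel((.37,-.29,.095,-.226),(.40,-.212,.095,-.226),(.47,-.212,.095,-.226),(.619,-.212,.095,-.226))"
```

```text
t 3.75 p [ 0.3657 -0.369   0.0978] yaw_y -2.916 F [0.8 2.7 6.2] gap 0.521
(0.37, -0.29, 0.095, -0.226) [2.18, -7.61, 0.26] 0.226
(0.4, -0.212, 0.095, -0.226) [6.85, -14.54, 0.25] 0.226
(0.47, -0.212, 0.095, -0.226) [13.67, -12.98, 0.26] 0.226
(0.619, -0.212, 0.095, -0.226) [28.2, -9.65, 0.29] 0.226
```

Gripped: the opening of 0.52 is about 44 mm. I now swing the ramp straight, in line in front of the roller.

Emit:
{"api": "drive_tool", "payload": {
  "increments": [
    [255,0.6,-2,-0.1,0,0,0.06],
    [255,1.2,-4.5,-0.1,0,0,0.12],
    [255,2.2,-7.6,-0.1,0,0,0.226],
    [255,4.5,-11,-0.1,0,0,0.226],
    [255,6.8,-14.5,-0.1,0,0,0.226],
    [255,6.8,-14.5,-0.1,0,0,0.226],
    [255,6.8,-14.5,-0.1,0,0,0.226]
  ]
}}

```text
t: 4.45
tcp_pos: [0.399, -0.2098, 0.0979]
tool_rot: [1.0, 0.001, -0.0, -0.001]
force: [0.6, 5.6, 6.9]
finger_gap: 0.513
```

```bash
python3 -c "
from h import *
im=manip.snapshot('top');crop(im,340,160,480,280,5,'c3')
rel((.50,-.212,.095,0),(.619,-.212,.095,0))"
```

```text
t 4.5 p [ 0.3989 -0.2106  0.0978] yaw_y -3.141 F [1.2 6.5 7.4] gap 0.516
(0.5, -0.212, 0.095, 0) [10.11, 0.15, 0.28] 0
(0.619, -0.212, 0.095, 0) [22.01, 0.15, 0.29] 0
```

View pics/c3.png

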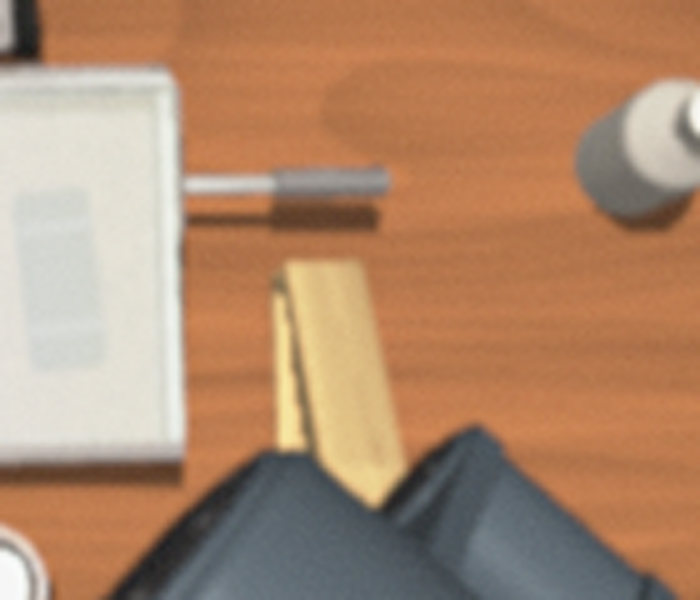

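The nose at (285-362, 262) is lined up with the roller at (275-388, 182). I now push straight in.

Emit:
{"api": "drive_tool", "payload": {
  "increments": [
    [255,2,0.1,0,0,0,0],
    [255,4,0.1,0,0,0,0],
    [255,6,0.1,0,0,0,0],
    [255,8,0.1,0,0,0,0],
    [255,10,0.1,0,0,0,0],
    [255,12,0.1,0,0,0,0]
  ]
}}

```text
t: 5.1
tcp_pos: [0.5125, -0.2129, 0.0977]
tool_rot: [1.0, -0.001, -0.007, -0.002]
force: [-16.8, 1.1, 11.5]
finger_gap: 0.517
```

Emit:
{"api": "drive_tool", "payload": {
  "increments": [
    [255,2,0,0,0,0,0],
    [255,4,0,0,0,0,0],
    [255,6,0,0,0,0,0],
    [255,8,0,0,0,0,0],
    [255,10,0,0,0,0,0],
    [255,10,0,0,0,0,0],
    [255,10,0,0,0,0,0],
    [255,10,0,0,0,0,0]
  ]
}}

```text
t: 5.9
tcp_pos: [0.6198, -0.2143, 0.0977]
tool_rot: [1.0, -0.001, 0.002, 0.001]
force: [2.9, 1.0, 2.3]
finger_gap: 0.516
```

```bash
python3 -c "
from h import *
im=manip.snapshot('side');cv2.imwrite('pics/s1.png',im[:,:,::-1])
rel((.619,-.212,.095,0))"
```

```text
t 5.95 p [ 0.6197 -0.2143  0.0977] yaw_y 3.14 F [ 3.  -0.2  2.8] gap 0.521
(0.619, -0.212, 0.095, 0) [-0.07, -0.23, 0.27] 0
```

View pics/s1.png

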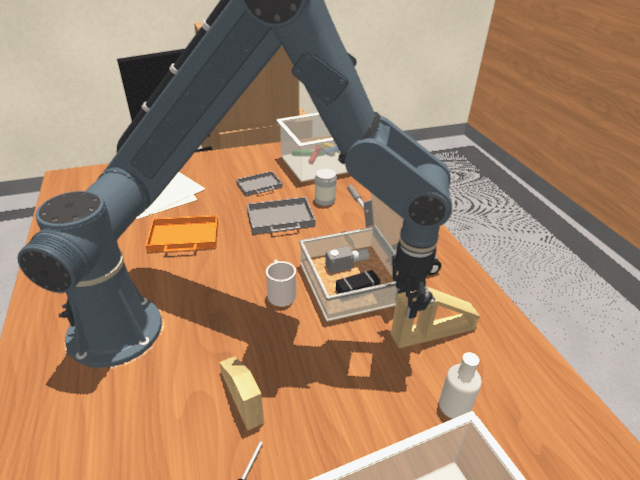

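The lid is up with the ramp under the right bar, and the motor and battery are visible in the bin. I now release and go straight up.

Emit:
{"api": "drive_tool", "payload": {
  "increments": [
    [0,0,0,0,0,0,0],
    [0,0,0,0,0,0,0],
    [0,0,0,0,0,0,0],
    [0,0,0,0,0,0,0],
    [0,0,0,0,0,0,0],
    [0,0,0,0,0,0,0],
    [0,0,0,-2,0,0,0],
    [0,0,0,-5,0,0,0],
    [0,-2,0,-10,0,0,0],
    [0,-7,0,-13,0,0,0],
    [0,-12,0,-13,0,0,0],
    [0,-17,0,-13,0,0,0],
    [0,-21,0,-13,0,0,0],
    [0,-21,0,-13,0,0,0]
  ]
}}

```text
t: 7.35
tcp_pos: [0.4016, -0.2096, 0.2261]
tool_rot: [1.0, -0.002, -0.004, -0.003]
force: [0.6, 0.7, 0.2]
finger_gap: 0.999
```

```bash
python3 -c "
from h import *
im=manip.snapshot('top');crop(im,270,140,430,260,5,'c4')
im=manip.snapshot('side');crop(im,290,170,490,320,4,'s2')
rel()"
```

```text
t 7.45 p [ 0.4081 -0.2132  0.2274] yaw_y 3.139 F [ 1.3  0.4 -0.3] gap 1.003
```

View pics/c4.png

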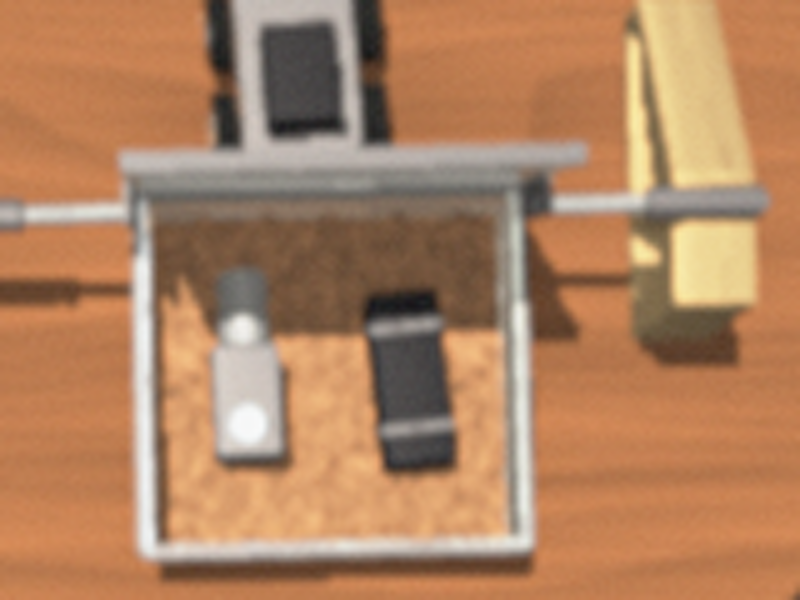

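View pics/s2.png

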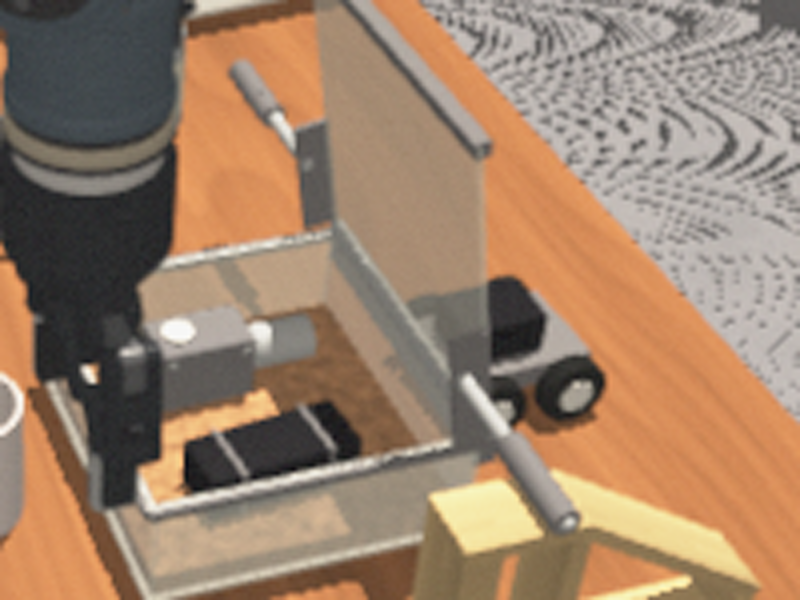

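The lid stands open with the roller on the ramp's flat top, at (645-768, 200) in the top crop. The gearbox's top face has corners (213,348), (278,345), (286,458) and (220,462). The can points to the back. The battery spans (368-455, 290-470).

```bash
python3 -c "
from h import *
f=lambda u,v,z: ray('top',(270+(u+.5)/5-.5,140+(v+.5)/5-.5),z)
P=[f(*p,.068) for p in [(213,348),(278,345),(286,458),(220,462)]];print(np.round(P,4).tolist())
n=(P[0]+P[1])/2;t=(P[2]+P[3])/2;d=n-t;y=np.arctan2(d[1],d[0]);u=d/np.linalg.norm(d)
can=f(242,275,.044)
print('len',np.linalg.norm(d),'w',np.linalg.norm(P[0]-P[1]),'yaw',y,'can end',can)
o=(n+t)/2+.023*u;print('org',o, 'yaw2',np.arctan2(can[1]-t[1],can[0]-t[0]))
g=o-.008*u
print('walls y',f(155,400,.08)[1],f(510,400,.08)[1],'bat left',f(372,400,.054)[1])
rel((g[0],g[1],.2,y),(g[0],g[1],.032,y))"
```

```text
[[0.5955, 0.065, 0.068], [0.5967, 0.0271, 0.068], [0.5305, 0.0235, 0.068], [0.5287, 0.0619, 0.068]]
len 0.06658998699951037 w 0.037930694730972485 yaw 0.05020260470394274 can end [0.64268328 0.04704967 0.044     ]
org [0.58580644 0.04549387 0.068     ] yaw2 0.03871388000748331
walls y 0.09885453507534456 -0.10573763177023258 bat left -0.028149946208929105
t 7.45 p [ 0.4081 -0.2132  0.2274] yaw_y 3.139 F [ 1.3  0.4 -0.3] gap 1.003
(np.float64(0.5778165194032898), np.float64(0.04509241864322624), 0.2, np.float64(0.05020260470394274)) [16.89, -25.88, 2.73] -0.05
(np.float64(0.5778165194032898), np.float64(0.04509241864322624), 0.032, np.float64(0.05020260470394274)) [16.88, -25.89, 19.53] -0.05
```

Emit:
{"api": "drive_tool", "payload": {
  "increments": [
    [75,3.5,-5.2,1,0,0,-0.05],
    [75,6.8,-10.4,2,0,0,-0.05],
    [75,10,-15.5,2.7,0,0,-0.05],
    [75,13.5,-20.7,2.7,0,0,-0.05],
    [75,16.9,-25.9,2.7,0,0,-0.05],
    [75,16.9,-25.9,5,0,0,-0.05],
    [75,16.9,-25.9,9,0,0,-0.05],
    [75,16.9,-25.9,12,0,0,-0.05],
    [75,16.9,-25.9,12,0,0,-0.05],
    [75,16.9,-25.9,12,0,0,-0.05]
  ]
}}

```text
t: 8.45
tcp_pos: [0.5792, 0.0461, 0.1066]
tool_rot: [1.0, 0.025, 0.0, -0.0]
force: [-0.7, -0.4, 0.6]
finger_gap: 0.703
```

```bash
python3 -c "
from h import *
rel((.5778,.045,.07,0),(.5778,.045,.032,0))"
```

```text
t 8.45 p [0.5792 0.0461 0.1066] yaw_y -3.092 F [-0.7 -0.4  0.6] gap 0.703
(0.5778, 0.045, 0.07, 0) [-0.15, 0.11, 3.66] 0
(0.5778, 0.045, 0.032, 0) [-0.15, 0.11, 7.46] 0
```

Emit:
{"api": "drive_tool", "payload": {
  "increments": [
    [75,0,0.1,2.5,0,0,0],
    [75,0,0.1,5,0,0,0],
    [75,0,0.1,7.4,0,0,0],
    [75,0,0.1,7.4,0,0,0],
    [255,0,0.1,7.4,0,0,0],
    [255,0,0.1,7.4,0,0,0],
    [255,0,0.1,7.4,0,0,0],
    [255,0,0.1,7.4,0,0,0],
    [255,0,0.1,7.4,0,0,0],
    [255,0,0.1,7.4,0,0,0]
  ],
  "force": 50
}}

```text
t: 9.45
tcp_pos: [0.5803, 0.0444, 0.0352]
tool_rot: [1.0, 0.024, 0.003, 0.0]
force: [-0.0, -1.0, 7.8]
finger_gap: 0.46
```

Emit:
{"api": "drive_tool", "payload": {
  "increments": [
    [255,0,0,-2,0,0,0],
    [255,0,0,-5,0,0,0],
    [255,0,0,-9,0,0,0],
    [255,0,0,-13,0,0,0],
    [255,0,0,-16,0,0,0],
    [255,0,0,-16,0,0,0],
    [255,0,0,-16,0,0,0]
  ]
}}

```text
t: 10.15
tcp_pos: [0.5781, 0.0448, 0.1938]
tool_rot: [1.0, 0.024, 0.001, 0.0]
force: [-0.7, -0.4, -1.5]
finger_gap: 0.459
```

```bash
python3 -c "
from h import *
rel((.470,.328,.19,-.08),(.470,.328,.09,-.08),(.470,.328,.019,-.08))"
```

```text
t 10.15 p [0.5781 0.0448 0.1938] yaw_y -3.093 F [-0.7 -0.4 -1.5] gap 0.459
(0.47, 0.328, 0.19, -0.08) [-9.41, -28.81, 0.35] 0.08
(0.47, 0.328, 0.09, -0.08) [-9.43, -28.82, 10.35] 0.08
(0.47, 0.328, 0.019, -0.08) [-9.44, -28.82, 17.45] 0.08
```

Emit:
{"api": "drive_tool", "payload": {
  "increments": [
    [255,-1,-3,0,0,0,0.02],
    [255,-2.4,-7,0,0,0,0.04],
    [255,-4,-11.5,0,0,0,0.06],
    [255,-5.5,-16,0,0,0,0.08],
    [255,-7,-20.5,0,0,0,0.08],
    [255,-8.5,-25,0,0,0,0.08],
    [255,-9.4,-28.8,0.3,0,0,0.08],
    [255,-9.4,-28.8,4,0,0,0.08],
    [255,-9.4,-28.8,8,0,0,0.08],
    [255,-9.4,-28.8,10.5,0,0,0.08],
    [255,-9.4,-28.8,10.5,0,0,0.08]
  ]
}}

```text
t: 11.25
tcp_pos: [0.4657, 0.326, 0.0825]
tool_rot: [1.0, -0.015, -0.006, 0.003]
force: [-0.2, 0.0, -0.8]
finger_gap: 0.463
```

```bash
python3 -c "
from h import *
im=manip.snapshot('side')
a=im[150:300,110:350,::-1];cv2.imwrite('pics/s3.png',cv2.resize(a,None,fx=3,fy=3,interpolation=cv2.INTER_CUBIC))
rel((.470,.328,.019,0))"
```

```text
t 11.3 p [0.4676 0.3267 0.0848] yaw_y 3.11 F [ 0.1 -0.4 -0.5] gap 0.46
(0.47, 0.328, 0.019, 0) [0.28, -0.16, 6.58] 0
```

View pics/s3.png

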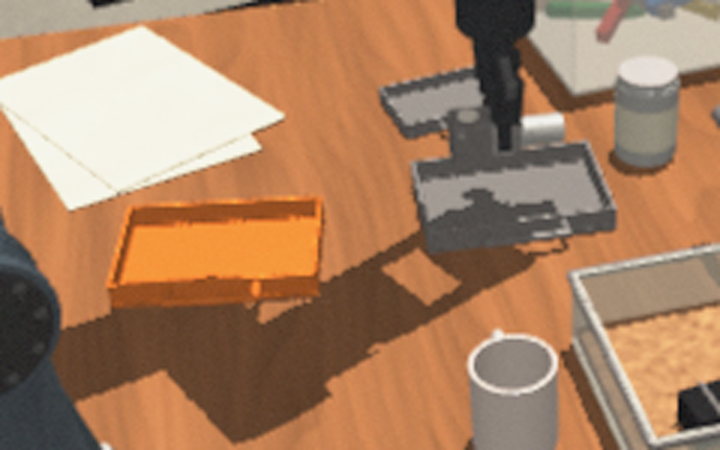

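The motor hangs over the larger grey tray, at about (505,135) in the crop. I lower it in steps.

Emit:
{"api": "drive_tool", "payload": {
  "increments": [
    [255,0.2,-0.1,1.5,0,0,0],
    [255,0.2,-0.1,3,0,0,0],
    [255,0.2,-0.1,4.5,0,0,0],
    [255,0.2,-0.1,5.5,0,0,0],
    [255,0.2,-0.1,5.8,0,0,0],
    [255,0.2,-0.1,5.8,0,0,0],
    [255,0.2,-0.1,5.8,0,0,0]
  ]
}}

```text
t: 12.0
tcp_pos: [0.4727, 0.3289, 0.0303]
tool_rot: [1.0, -0.016, 0.0, -0.0]
force: [0.1, -0.1, -2.1]
finger_gap: 0.465
```

Emit:
{"api": "drive_tool", "payload": {
  "increments": [
    [255,-0.2,0,0.4,0,0,0],
    [255,-0.2,0,0.8,0,0,0],
    [255,-0.2,0,1.1,0,0,0],
    [255,-0.2,0,1.2,0,0,0],
    [255,-0.2,0,1.2,0,0,0],
    [255,-0.2,0,1.2,0,0,0]
  ]
}}

```text
t: 12.6
tcp_pos: [0.4701, 0.3289, 0.0192]
tool_rot: [1.0, -0.015, 0.0, -0.0]
force: [-3.1, -1.0, 8.6]
finger_gap: 0.463
```

The motor is on the floor: 8.6 N upward at the expected height. I now release partly, to stay inside the tray walls, and retreat.

Emit:
{"api": "drive_tool", "payload": {
  "increments": [
    [255,-0.2,0,0,0,0,0],
    [75,-0.2,0,0,0,0,0],
    [75,-0.2,0,0,0,0,0],
    [75,-0.2,0,0,0,0,0],
    [75,-0.2,0,0,0,0,0],
    [75,-0.2,0,-2,0,0,0],
    [75,-0.2,0,-5,0,0,0],
    [75,-0.2,0,-9,0,0,0],
    [75,-0.2,0,-14,0,0,0],
    [75,-0.2,0,-18,0,0,0],
    [75,-5,-3,-20,0,0,0],
    [75,-8,-7,-20,0,0,0],
    [75,-9,-12,-20,0,0,0],
    [75,-11,-17,-20,0,0,0],
    [75,-11,-17,-20,0,0,0],
    [75,-11,-17,-20,0,0,0]
  ]
}}

```text
t: 14.2
tcp_pos: [0.3644, 0.5036, 0.2173]
tool_rot: [1.0, -0.014, -0.0, 0.0]
force: [0.4, -1.3, -1.0]
finger_gap: 0.708
```

```bash
python3 -c "
from h import *
im=manip.snapshot('top');crop(im,180,120,500,330,2.5,'c5');rel()"
```

```text
t 14.25 p [0.365  0.502  0.2172] yaw_y 3.112 F [ 0.8  0.4 -0.4] gap 0.705
```

View pics/c5.png

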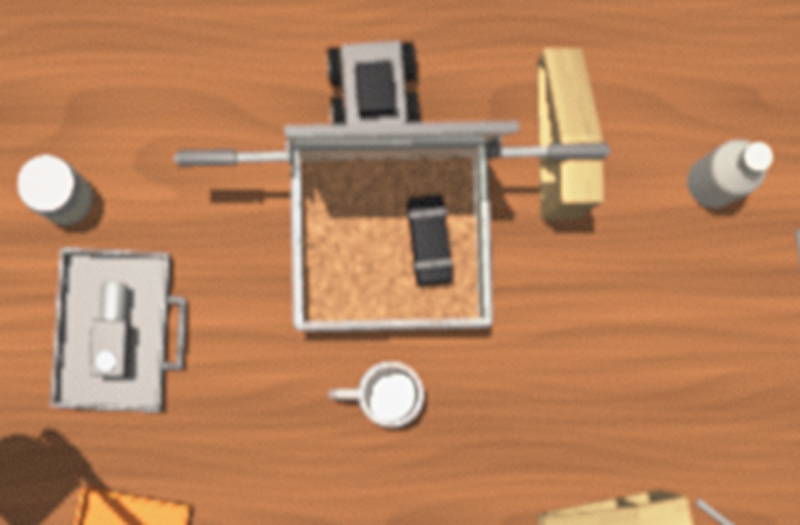

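The motor lies centred in the tray at about (111,330). The lid is propped, with the roller on the ramp at (575,150). The battery is in the bin, and the mug, bottle, can and rover are where they were. I'm handing in.

```bash
python3 -c "
from station import manip
print(manip.sign_off())"
```

```text
the job is handed in; nothing more can be done
None
```

I propped the lid open with the larger ramp under the right lift bar. Then I lifted the gearmotor out of the bin and set it down in the middle of the grey tray, and handed the job in at about 14 s of the 64 s allowed. The hand-in gave no verdict.

- **Ramp and lid:** I gripped the ramp by its tail, lined it up and pushed it in nose first. After I let go and backed away, pictures showed the roller on the ramp's flat top and the lid standing wide open. The lid angle itself is not reported, so I judged it by eye.
- **Gearmotor:** I lowered it while still held, until the gripper felt about 8.6 N of floor contact at the expected height, and only then let go. The last top view shows it near the middle of the tray.
- **Everything else:** In the last top view the battery box was still in the bin, and the mug, bottle, can and rover stood where they started. I judged this by eye rather than measuring it. The arm ended clear at 0.22 m height with near-zero tool force. No checks failed or disagreed.

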